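Press a sign foot square in the bonding jig

ROBOT

A 7-joint arm with a two-finger parallel gripper is mounted at the origin on the work surface. World frame = base frame: x ahead of the robot, y to its left, z up, the work surface at z = 0. Lengths are in m, angles in degrees, forces in N, time in s.
With the tool pointing down it reaches from about 0.425 to 1.025 m from the base axis. Payload 3.6 kg.
Tool frame: the origin (TCP) lies at the very end of the fingers, on their centre line; the grasp point (between the pads) lies 19 mm behind it (grip_depth is the distance from the TCP to the grasp point, in m); z points along the fingers, y is the direction in which the jaws open and shut (so a half turn about z gives the same grasp; the last joint's range is limited). The gripper opens to 85 mm and grips with 20 to 120 N. Pads are 22 mm wide; open, the fingers measure 114 mm over their backs; the gripper's body (76 mm by 85 mm) begins 54 mm behind the grasp point. The pads swing forward as they close: fully open they stand 13 mm farther back than shut.
Start: joints at [67.81, 33.873, 2.773, 92.16, -1.908, 54.013, -1.931], TCP at [0.21, -0.694, 0.195] pointing down, gripper open.
Joint ranges: [-153.93, 153.93], [-27.13, 128.08], [-72.61, 78.16], [10.71, 143.7], [-87.88, 267.88], [4.46, 118.87], [-176.78, 176.78]. Speed limits (degrees/s): [147.25, 147.25, 180, 180, 180, 180, 180].

INTERFACE

Orientations are given as a 3x3 rotation matrix whose columns are the frame's x, y, z axes.
In Python, from cell import read_state, snapshot, hand_in, masks_of, grip_depth gives the robot as it stands.
- The arm moves only by the shell command python3 -m crank 'ROWS'. ROWS is JSON, a list of rows, each a list of 7 numbers: the shift along the tool's x, y, z in m, then the turn, a rotation vector about the tool's x, y, z in degrees, then the opening, from 0 (shut) to 1 (fully open). In form: [[tx, ty, tz, ax, ay, az, hand], ...]. A call has 1 to 10 rows; each row is the pose to reach, as a shift and turn from the pose commanded when the call began, along the tool's axes at that moment; what a row does not reach only later rows make up. A row lasts 1/8 s, in which the tool goes at most 62.5 mm and 10.7 degrees, less where a joint would pass 70% of its speed; a pose out of reach is approached as far as the arm can. A call with a gripper value outside its range is refused whole. The fingers move at their own pace and stop on an object; the grip force is fixed at half the most. Time passes only in rows, so rows that repeat a pose let the fingers close. It gives the time, the measured TCP pose, the force and the opening at its end, in the units of the state.
- read_state(): the state, without advancing time (a new reading comes with each control period).
- snapshot(name): name is "side" or "top" or "wrist"; returns a dict with "color" (480x640x3 uint8, red, green, blue), "depth" (480x640 float32, m along the optical axis (not along the pixel's ray), 0 where there is no reading), "camera_matrix" (3x3 intrinsics, pixels), "world_from_camera" (4x4, takes a point from camera to world coordinates); the wrist camera has in their place "hand_eye" (4x4, takes a point from camera to tool coordinates, whose origin is the TCP and whose axes are the flange's). Camera axes: x right, y up, looking along -z (the intrinsics and any distortion apply to the point x, -y, -z); pixel columns grow to the right and rows downward; lengths in m; the calibration is good to about 2 mm. A picture is of the moment at which its call begins: read the wrist's pose just before it.
- hand_in(): hands the job in, once; it reports no verdict.
Trained networks look in a picture, given as the dict that the camera call returned (one of the last four; its "shot" number tells which), for a name from the list of things; names that differ only in an ending like _2 or _b are one class to them, and where a whole thing is asked for, a point or a joint stands for the part that bears it (a point fixed in the world has none). Each returns a list of dicts, best first, with "score" (0 to 1); they miss things now and then, are a little off and sometimes report something else, mostly with a low value. They report only what shows in the picture. A call takes as long as a camera call. They do not tell look-alikes from the thing itself.
- masks_of(picture, query): "mask" (480x640 bool, what is visible of it) and "bbox" ([left, top, right, bottom] in pixels, round what is visible of it).
The state is a dict: "time": time; "joint_pos": joint angles; "dq": joint speeds; "tau": joint torques, N m; "ee_pos": TCP position; "ee_rot": TCP orientation; "wrist_force": force on the tool from outside, world axes, zero at the start; "ft_torque": the same for the moment, N m; "finger_gap": finger opening in m.
Only numpy, scipy, OpenCV 4.12 (cv2) and the standard library are available. Lean on these libraries where they do the work, as an engineer would, in place of code of your own. Each camera call takes 0.05 s, during which the arm holds its last target.

TASK

Put the grey bevelled cap squarely on top of the metal plate in the jig, its bevelled edge away from the fence and its sides flush with the plate's, keeping the plate against the fence. Then push on the cap diagonally, towards the fence and down, so that its square end is pressed firmly against the fence and, at the same time, the pile firmly down onto the bed; finish while still holding that push. Leave the other things on the table alone.

Things in the scene. Friction and masses are not known exactly. Their poses are not given: they have to be found in the camera images.
- jig: Fixed jig: plywood bed 200 x 180 mm, 12 mm thick, on the table, with an upright steel fence along its far edge. Origin: at table level under the middle of the fence's working face. x points level into the fence, square to it; y along the fence; z up. Bed from x = -170 to +30, y = -90 to +90 mm, top at z = 12 mm. It may be on either side of the table, turned up to 17 degrees.
- fence: The fence of the jig (same origin and axes): 180 mm long (y), 18 mm thick (x = 0 to 18 mm), its top 42 mm above the table, so 30 mm above the bed. Working face at x = 0.
- fence_foot (a point): Middle of the foot of the fence's working face, on the bed's top (12 mm above the table); axes as the jig.
- plate: Loose bare steel-coloured aluminium plate, 100 mm (x) x 56 mm (y) x 10 mm thick, about 0.15 kg, lying flat on the bed with one 56 mm edge within 2 mm of the fence, square to it, anywhere along it. Origin: centre of its underside; x points to the fence.
- plate_back (a point): Middle of the plate's upper edge on the fence side (50 mm from the plate's centre along x, 10 mm above its underside).
- cap: Loose grey plastic block 100 (x) x 56 (y) x 26 mm high, about 0.18 kg, upright on the bare table, on the other side from the jig. Its -x top edge is cut by a 45 degree bevel, 16 x 16 mm, over the full width (10 mm of upright face left below); the +x end is square. Can be gripped across its 56 mm width. Origin: centre of its underside, z up; its x points away from the robot, within 30 degrees.
- cap_back (a point): Middle of the lower edge of the cap's square (+x) end face, the face that goes against the fence: 50 mm from the cap's origin along its x.
- cap_bevel (a point): Middle of the 45 degree bevel face: 42 mm from the cap's origin towards -x and 18 mm above its underside. The face's outward normal points to -x and up.
- tape_roll: Ring-shaped roll of pale cardboard-brown tape lying flat, 90 mm across, 48 mm high, loose; leave alone. Origin: centre of its underside.
- duster_can: White spray can standing upright, 64 mm across, 190 mm tall, loose; leave alone. Origin: centre of its underside.
- screwdriver: Screwdriver with a red handle lying on the table, loose; leave alone. Origin: about the middle of its length, at its underside.
There are look-alikes about, which are no part of the job. Several things look just like the cap: the one meant starts nearest to the robot's base. There is more than one size of the plate; the one meant has the size given above.

How it is judged:
By the outcome, as a careful person would: the job done as asked, in the order asked, and still so for the second after the job is handed in, while the arm keeps its last pose, push and grip.
It also fails if it takes over 48 s, if anything falls off the work surface, if the arm or the gripper's body presses on something with over 40 N, if the wrist force passes 120 N, or if a joint passes its speed limit or range.

## Working session

There is one attempt and no reset: what is moved stays moved. The work goes in short steps, Python scripts to look and compute and a shell command to move; the robot and the scene stay as the last step left them, time stands still between calls to the robot, and variables do not carry over. Pictures are saved under pics/ and viewed, and the job is handed in when it is done.

```bash
ls; mkdir -p pics; cat > h.py <<'E'
import numpy as np, cv2
from cell import read_state, snapshot, hand_in, masks_of, grip_depth
def save(p,n,crop=None,scale=1):
    im=p["color"][:,:,::-1]
    if crop: l,t,r,b=crop; im=im[t:b,l:r]
    if scale!=1: im=cv2.resize(im,None,fx=scale,fy=scale,interpolation=cv2.INTER_CUBIC)
    cv2.imwrite("pics/"+n,im)
def cloud(p,T=None):
    K=np.array(p["camera_matrix"]);d=p["depth"]
    v,u=np.mgrid[0:480,0:640]
    pts=np.stack([(u-K[0,2])/K[0,0]*d,-(v-K[1,2])/K[1,1]*d,-d],-1)
    if T is None: T=np.array(p["world_from_camera"])
    return pts@T[:3,:3].T+T[:3,3]
E
python3 - <<'E'
from h import *
for n in ["side","top"]:
    p=snapshot(n); save(p,n+"0.png"); np.savez(n+"0.npz",**{k:v for k,v in p.items()})
    print(p.keys())
    for q in ["cap","plate","jig","fence","tape_roll","duster_can","screwdriver"]:
        P=cloud(p)
        for m in masks_of(p,q):
            mm=m["mask"]&(p["depth"]>0); 
            print(n,q,round(m["score"],2),m["bbox"],mm.sum(),np.median(P[mm],0).round(3) if mm.sum() else None)
print(read_state(),grip_depth)
E
```

```text
pics
dict_keys(['color', 'depth', 'camera_matrix', 'world_from_camera', 'shot'])
side cap 0.81 [241.0, 210.1, 289.0, 234.5] 959 [0.72  0.027 0.026]
side cap 0.66 [257.1, 256.2, 306.8, 283.8] 1174 [0.611 0.167 0.026]
side cap 0.59 [193.8, 244.5, 241.9, 275.9] 1184 [0.755 0.193 0.026]
side plate 0.66 [365.3, 249.3, 407.7, 266.0] 488 [0.426 0.026 0.009]
side plate 0.61 [352.7, 203.6, 396.0, 224.7] 623 [ 0.492 -0.112  0.024]
side jig 0.87 [335.3, 174.7, 429.1, 241.8] 3107 [ 0.467 -0.134  0.015]
side fence 0.95 [336.7, 174.9, 369.8, 218.0] 554 [ 0.55  -0.13   0.041]
side fence 0.53 [225.6, 338.2, 277.3, 430.8] 1013 [0.538 0.502 0.023]
side tape_roll 0.79 [290.7, 341.4, 349.0, 402.6] 2316 [0.443 0.415 0.032]
side duster_can 0.97 [377.3, 99.9, 404.3, 168.0] 1666 [ 0.529 -0.396  0.107]
side screwdriver 0.58 [225.6, 336.6, 278.4, 428.4] 1044 [0.539 0.5   0.023]
side screwdriver 0.51 [351.8, 203.1, 395.8, 222.2] 618 [ 0.492 -0.113  0.024]
dict_keys(['color', 'depth', 'camera_matrix', 'world_from_camera', 'shot'])
top cap 0.86 [236.1, 219.9, 271.9, 260.5] 836 [0.612 0.156 0.025]
top cap 0.82 [2
[... 783 characters left out ...]
      54.0128119 , -1.92897753]), 'dq': array([-0.06948093,  0.06320377, -0.02586729, -0.02750223,  0.04730303,
        0.00498581, -0.00998445]), 'tau': array([-1.69801342e-04, -5.48575044e+01,  1.54590368e+00, -1.98532766e+01,
        9.38642188e-03,  1.48741248e-03,  1.05420713e-05]), 'ee_pos': array([ 0.20997396, -0.69393122,  0.19521143]), 'ee_rot': array([[ 9.57123713e-01,  2.89679474e-01, -1.14450105e-05],
       [ 2.89679474e-01, -9.57123713e-01, -1.41351238e-05],
       [-1.50489461e-05,  1.02136775e-05, -1.00000000e+00]]), 'wrist_force': array([0.36030996, 0.14112334, 0.15484994]), 'ft_torque': array([-0.01685655, -0.02264869, -0.00366961]), 'finger_gap': 0.0854781823089356} 0.0187
```

View images.

View pics/side0.png

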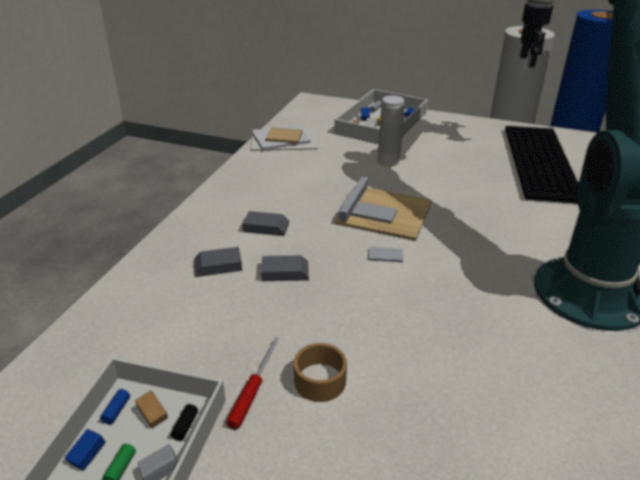

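View pics/top0.png

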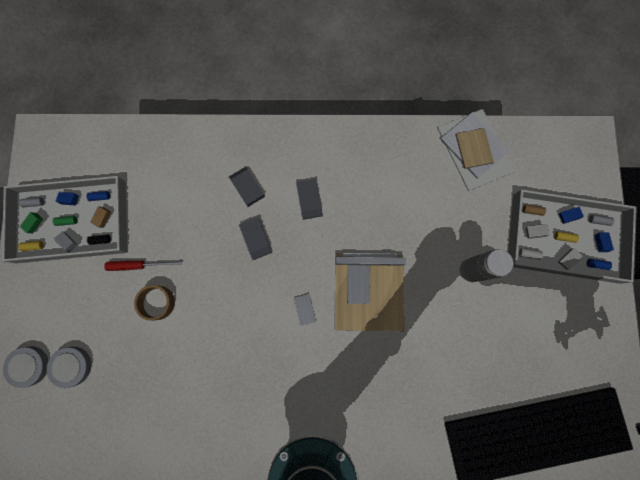

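```bash
python3 - <<'E'
import cv2
im=cv2.imread("pics/top0.png")[150:350,210:430]; cv2.imwrite("pics/top0c.png",cv2.resize(im,None,fx=3,fy=3,interpolation=cv2.INTER_CUBIC)[:600,:800])
im=cv2.imread("pics/side0.png")[160:300,180:440]; cv2.imwrite("pics/side0c.png",cv2.resize(im,None,fx=3,fy=3,interpolation=cv2.INTER_CUBIC))
E
```

```text
(no output)
```

View pics/top0c.png

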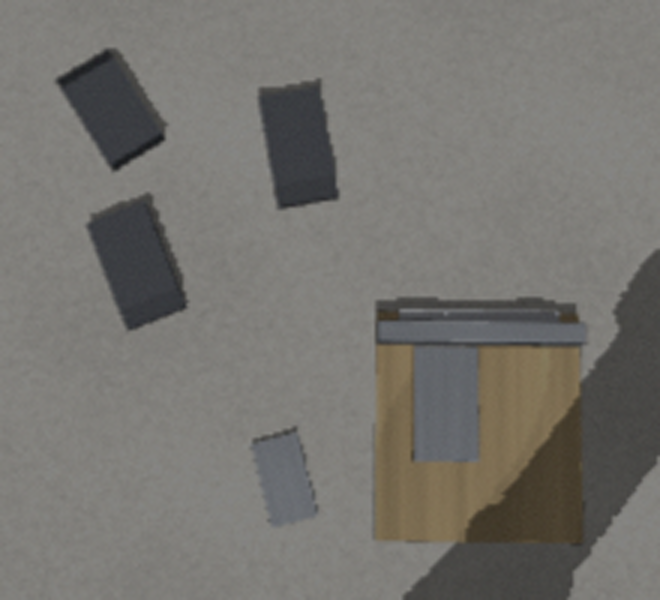

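View pics/side0c.png

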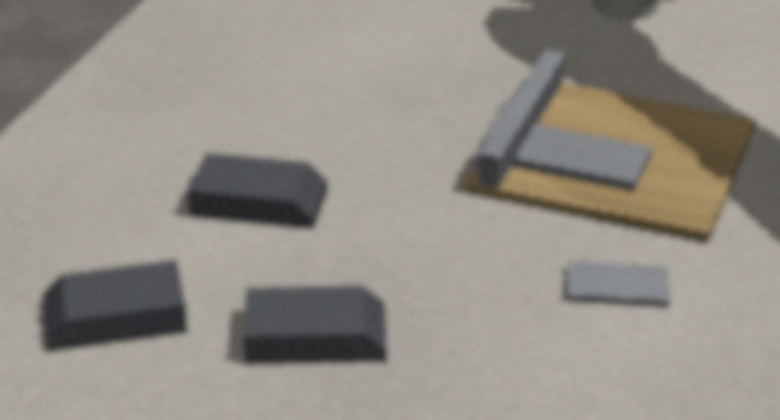

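```bash
python3 - <<'E'
from h import *
for n in ["side","top"]:
    p=dict(np.load(n+"0.npz")); P=cloud(p)
    def fit(c,r,zl,zh,nm):
        m=(np.hypot(P[...,0]-c[0],P[...,1]-c[1])<r)&(P[...,2]>zl)&(P[...,2]<zh)&(p["depth"]>0)
        q=P[m]; R=cv2.minAreaRect((q[:,:2]*1000).astype(np.float32)); print(n,nm,m.sum(),np.round(R[0],1),np.round(R[1],1),round(R[2],1),np.median(q[:,2]).round(4))
    fit((.612,.157),.075,.02,.032,"cap")
    fit((.719,.013),.075,.02,.032,"cap2")
    fit((.754,.182),.075,.02,.032,"cap3")
    fit((.492,-.115),.058,.018,.028,"plate")
    fit((.556,-.144),.11,.034,.048,"fence")
    fit((.462,-.159),.12,.006,.03,"bed")
E
```

```text
side cap 829 [616.5 155. ] [95.6 64.2] 22.2 0.0276
side cap2 615 [727.5  10.7] [93.5 65.5] 9.2 0.0277
side cap3 792 [758.3 182. ] [95.2 63.3] 33.8 0.0275
side plate 609 [ 494.6 -115.8] [ 66.7 103.4] 90.0 0.024
side fence 351 [ 553.8 -147.6] [184.6  20.1] 89.5 0.0436
side bed 2957 [ 471.  -161.6] [214.3 223.2] 4.5 0.0149
top cap 708 [617.  158.3] [93.5 56.3] 22.1 0.0254
top cap2 676 [725.8  14.5] [95.3 55.7] 10.9 0.0255
top cap3 659 [755.7 183.7] [92.7 55.9] 32.9 0.0257
top plate 796 [ 493.8 -116.4] [ 52.8 101.7] 89.4 0.0217
top fence 499 [ 552.5 -145.4] [178.8  18.7] 89.9 0.0415
top bed 4603 [ 465.9 -144.9] [181.1 217.1] 88.9 0.0121
```

```bash
python3 -m crank '[[0.03,-0.04,-0.06,0,0,0,1],[0.616,-0.69,-0.085,0,0,-5.4,1],[0.616,-0.69,-0.085,0,0,-5.4,1],[0.616,-0.69,-0.085,0,0,-5.4,1],[0.616,-0.69,-0.085,0,0,-5.4,1],[0.616,-0.69,-0.085,0,0,-5.4,1],[0.616,-0.69,-0.085,0,0,-5.4,1],[0.616,-0.69,-0.085,0,0,-5.4,1],[0.616,-0.69,-0.085,0,0,-5.4,1],[0.616,-0.69,-0.085,0,0,-5.4,1]]'
python3 - <<'E'
from h import *
s=read_state();print(s)
E
```

```text
time: 2.05
ee_pos: [0.4633, -0.1459, 0.2673]
ee_rot: [[0.926, 0.378, 0.001], [0.378, -0.926, -0.001], [0.001, 0.001, -1.0]]
wrist_force: [1.9, -0.7, -0.0]
finger_gap: 0.0856
{'time': 2.05, 'joint_pos': array([ 21.34018333,  11.73697619, -10.84649706, 117.46694109,
         2.85228598,  50.9498893 , -58.85877895]), 'dq': array([-44.15742711,   2.59299743, -17.36431807,  -6.58417724,
         4.79419695,   3.95783412, -63.27097025]), 'tau': array([  3.75189006, -33.36827517,  -0.31602706, -17.70403862,
        -0.09744253,   0.16443207,   0.73564069]), 'ee_pos': array([ 0.46328571, -0.14588529,  0.26730908]), 'ee_rot': array([[ 9.25734365e-01,  3.78171864e-01,  1.38797517e-03],
       [ 3.78172967e-01, -9.25734737e-01, -6.34671474e-04],
       [ 1.04488193e-03,  1.11243188e-03, -9.99998835e-01]]), 'wrist_force': array([ 1.86356358, -0.67755682, -0.03018597]), 'ft_torque': array([-0.00219297, -0.08689575,  0.02227039]), 'finger_gap': 0.08562396624132003}
```

```bash
python3 -m crank '[[0,0,0,0,0,0,1],[0,0,0,0,0,0,1]]'
cat >> h.py <<'E'
def wrist(n):
    s=read_state(); p=snapshot("wrist"); T=np.eye(4);T[:3,:3]=s["ee_rot"];T[:3,3]=s["ee_pos"]
    p["T"]=T@np.array(p["hand_eye"]); save(p,n+".png"); np.savez(n+".npz",**p); return p,cloud(p,p["T"])
E
python3 - <<'E'
from h import *
p,P=wrist("w1"); print(p["hand_eye"],read_state()["dq"],read_state()["ee_pos"])
m=p["depth"]>0
print(P[m].min(0),P[m].max(0))
for q in ["plate","fence","jig"]:
  for k in masks_of(p,q): print(q,k["score"],k["bbox"])
E
```

```text
time: 2.3
ee_pos: [0.4622, -0.1479, 0.2667]
ee_rot: [[0.925, 0.379, -0.0], [0.379, -0.925, -0.001], [-0.001, 0.0, -1.0]]
wrist_force: [-0.1, -0.8, -0.2]
finger_gap: 0.0853
[[ 1.10961124e-03  9.65279288e-01  2.61217659e-01  6.53005453e-02]
 [ 9.99998607e-01 -1.39678459e-03  9.13711344e-04  5.42103716e-04]
 [ 1.24685144e-03  2.61216282e-01 -9.65279493e-01 -1.79466077e-01]
 [ 0.00000000e+00  0.00000000e+00  0.00000000e+00  1.00000000e+00]] [ 0.83665244 -0.03280527  0.71273131  0.22357103 -0.17459343 -0.16429072
 -0.07639834] [ 0.46179705 -0.14883308  0.26663118]
[-0.0474489  -0.69481143 -0.00346109] [0.77587849 0.23402324 0.40500801]
plate 0.71 [263.7, 110.0, 343.7, 210.7]
plate 0.58 [147.1, 132.8, 187.7, 203.8]
fence 0.7 [262.0, 73.7, 433.3, 160.0]
jig 0.82 [220.1, 65.9, 430.5, 291.4]
```

View pics/w1.png

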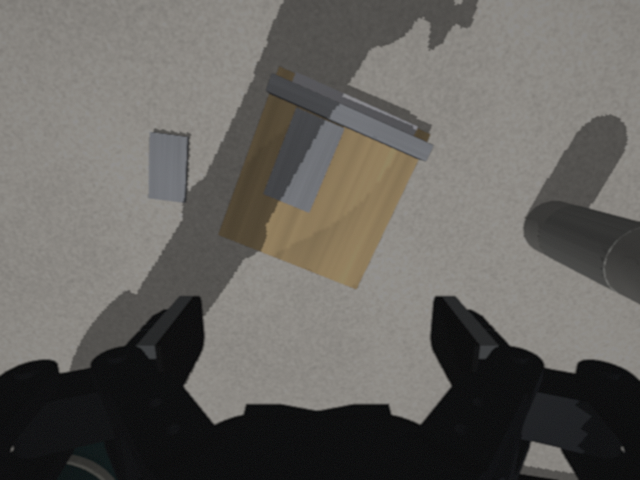

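```bash
cat >> h.py <<'E'
def jigfit(P,ok,c=(.492,-.115)):
    H=P[...,2]
    def fit(m,nm):
        q=P[m]; R=cv2.minAreaRect((q[:,:2]*1000).astype(np.float32)); print(nm,m.sum(),np.round(R[0],1),np.round(R[1],1),round(R[2],2),np.median(q[:,2]).round(4))
        print(np.round(cv2.boxPoints(R),1).tolist())
    d=lambda c,r: (np.hypot(P[...,0]-c[0],P[...,1]-c[1])<r)&ok
    fit(d((.552,-.145),.12)&(H>.036)&(H<.06),"fence")
    a=d((.46,-.145),.2)&(H>.006)&(P[...,0]<.58)
    fit(a,"bed")
    fit(d((.492,-.115),.065)&(H>.0185)&(H<.027)&(P[...,0]<.541),"plate")
E
python3 - <<'E'
from h import *
p=dict(np.load("w1.npz"));P=cloud(p,p["T"]);ok=p["depth"]>0
H=P[...,2]
print(np.histogram(H[ok&(abs(P[...,0]-.47)<.07)&(abs(P[...,1]+.145)<.08)],bins=np.arange(-.004,.05,.002)))
jigfit(P,ok)
E
```

```text
(array([   0,    0,    0,    0,    0,    0,    8, 2179, 9495,  839,    0,
          2,  804, 3519,  327,    0,    0,    0,    0,    0,    0,    0,
          0,    0,    0,    0,    0]), array([-0.004, -0.002,  0.   ,  0.002,  0.004,  0.006,  0.008,  0.01 ,
        0.012,  0.014,  0.016,  0.018,  0.02 ,  0.022,  0.024,  0.026,
        0.028,  0.03 ,  0.032,  0.034,  0.036,  0.038,  0.04 ,  0.042,
        0.044,  0.046,  0.048,  0.05 ]))
fence 3323 [ 551.7 -148.1] [179.8  18.2] 89.54 0.0427
[[541.9000244140625, -237.89999389648438], [560.0999755859375, -238.0], [561.5, -58.20000076293945], [543.4000244140625, -58.099998474121094]]
bed 98337 [472.8 -93.4] [288.4 200.9] 89.57 0.3702
[[371.20001220703125, -236.8000030517578], [572.0999755859375, -238.3000030517578], [574.2999877929688, 50.099998474121094], [373.3999938964844, 51.599998474121094]]
plate 4702 [ 491.2 -118.4] [56.2 99.8] 89.47 0.0228
[[441.0, -146.0], [540.7999877929688, -147.0], [541.2999877929688, -90.80000305175781], [441.5, -89.9000015258789]]
```

```bash
python3 -m crank '[[0.24,-0.225,0.1,0,0,0,1],[0.24,-0.225,0.1,0,0,0,1],[0.24,-0.225,0.1,0,0,0,1],[0.24,-0.225,0.1,0,0,0,1],[0.24,-0.225,0.1,0,0,0,1],[0.24,-0.225,0.1,0,0,0,1],[0.24,-0.225,0.1,0,0,0,1],[0.24,-0.225,0.1,0,0,0,1]]'
python3 - <<'E'
from h import *
p,P=wrist("w2"); s=read_state();print(s["dq"],s["ee_pos"])
ok=p["depth"]>0
ks=masks_of(p,"cap")
for k in ks: print(k["score"],k["bbox"],np.median(P[k["mask"]&ok],0))
m=(np.hypot(P[...,0]-.613,P[...,1]-.156)<.075)&ok&(P[...,2]>.008)&(P[...,2]<.04)
for zl in (.008,.0235):
    q=P[m&(P[...,2]>zl)]; R=cv2.minAreaRect((q[:,:2]*1000).astype(np.float32)); print(len(q),R,np.median(q[:,2])); print(cv2.boxPoints(R).round(1).tolist())
E
```

```text
time: 3.5
ee_pos: [0.5993, 0.149, 0.1665]
ee_rot: [[0.927, 0.376, -0.001], [0.376, -0.927, -0.002], [-0.001, 0.001, -1.0]]
wrist_force: [0.3, -1.3, 0.6]
finger_gap: 0.0854
[ 0.33200136 -0.38921411 -0.018631    0.20509612 -0.1367851  -0.19849009
 -0.11166321] [0.59937381 0.14866281 0.16675241]
0.91 [311.5, 0.0, 401.2, 87.8] [0.73790152 0.17242973 0.02664297]
0.75 [281.8, 140.3, 351.5, 248.0] [0.6178212  0.15696713 0.02673094]
0.66 [463.1, 68.0, 585.0, 204.7] [0.72498297 0.01770863 0.02622092]
7382 ((612.6820068359375, 155.02059936523438), (99.32937622070312, 56.0361328125), 22.182058334350586) 0.026731032580090158
[[556.0999755859375, 162.1999969482422], [577.2999877929688, 110.30000305175781], [669.2000122070312, 147.8000030517578], [648.0999755859375, 199.6999969482422]]
6797 ((618.0291748046875, 157.2127227783203), (87.751708984375, 56.018798828125), 22.150556564331055) 0.026811312312250313
[[566.7999877929688, 166.60000610351562], [588.0, 114.69999694824219], [669.2000122070312, 147.8000030517578], [648.0999755859375, 199.6999969482422]]
```

View pics/w2.png

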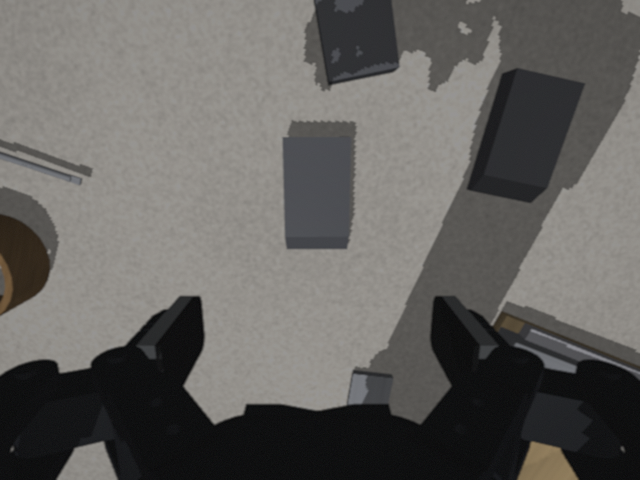

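```bash
python3 -m crank '[[0.0147,-0.001,0.06,0,0,0,1],[0.0147,-0.001,0.11,0,0,0,1],[0.0147,-0.001,0.12,0,0,0,1],[0.0147,-0.001,0.12,0,0,0,1]]'
```

```text
time: 4.1
ee_pos: [0.6129, 0.1571, 0.0473]
ee_rot: [[0.926, 0.377, 0.0], [0.377, -0.926, -0.0], [-0.0, 0.0, -1.0]]
wrist_force: [-0.6, -0.2, 1.2]
finger_gap: 0.0856
```

```bash
python3 -m crank '[[-0.001,0.002,0.025,0,0,0,1],[-0.001,0.002,0.042,0,0,0,1],[-0.001,0.002,0.042,0,0,0,1],[-0.001,0.002,0.042,0,0,0,0],[-0.001,0.002,0.042,0,0,0,0],[-0.001,0.002,0.042,0,0,0,0],[-0.001,0.002,0.042,0,0,0,0],[-0.001,0.002,0.042,0,0,0,0]]'
```

```text
time: 5.1
ee_pos: [0.6125, 0.1558, 0.0047]
ee_rot: [[0.926, 0.378, 0.0], [0.378, -0.926, -0.0], [0.0, 0.0, -1.0]]
wrist_force: [0.1, -0.9, 0.1]
finger_gap: 0.0003
```

```bash
python3 - <<'E'
from h import *
p,P=wrist("w3")
p=snapshot("side"); save(p,"side3.png",(180,100,440,300),3)
E
```

```text
(no output)
```

View pics/w3.png

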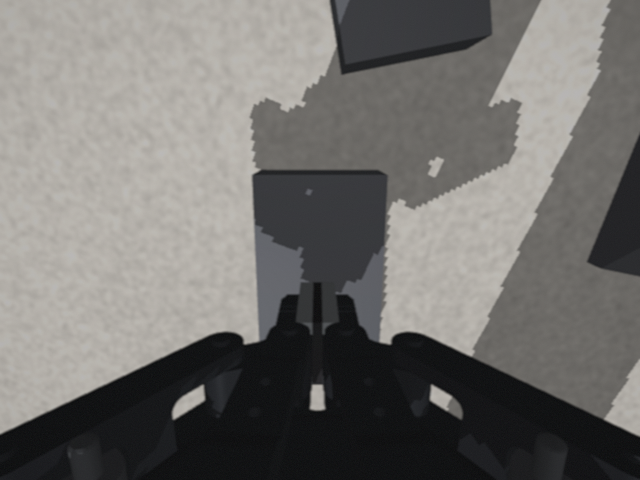

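View pics/side3.png

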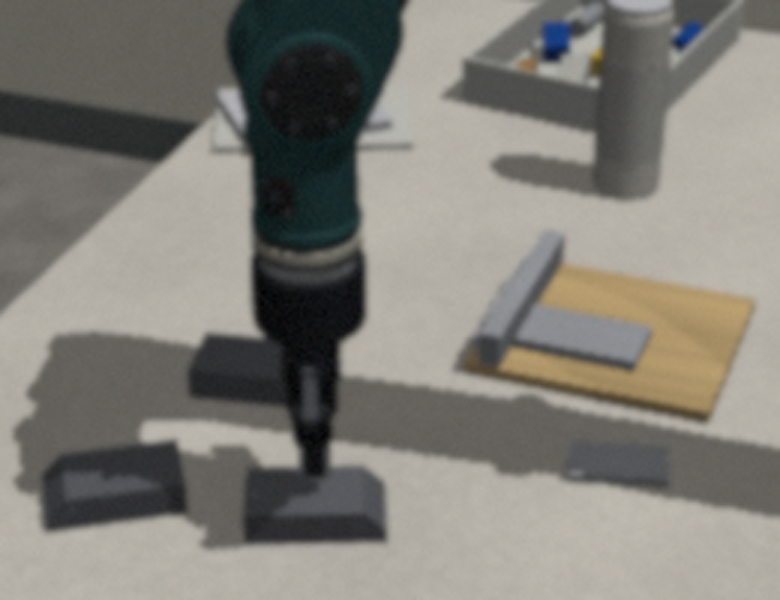

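```bash
python3 - <<'E'
from h import *
p=dict(np.load("w3.npz"));P=cloud(p,p["T"])
for v,u in [(284,305),(286,318),(284,330),(290,318),(300,318),(295,300),(310,305),(275,318),(250,350),(180,300),(300,270),(330,265)]:
    print(u,v,P[v,u].round(4),p["depth"][v,u], (p["hand_eye"][:3,:3]@(np.linalg.inv(p["T"])[:3,:3]@P[v,u]+np.linalg.inv(p["T"])[:3,3])+p["hand_eye"][:3,3]).round(4))
print(read_state()["ee_pos"],read_state()["wrist_force"])
ok=p["depth"]>0
m=ok&(P[...,2]>.008)&(P[...,2]<.034)&(np.hypot(P[...,0]-.613,P[...,1]-.156)<.075)
q=P[m&(P[...,2]>.0235)];print(np.median(q[:,2]), cv2.boxPoints(cv2.minAreaRect((q[:,:2]*1000).astype(np.float32))).tolist())
t=dict(np.load("w2.npz"));Q=cloud(t,t["T"]);
for v,u in [(300,195),(300,440),(320,195)]: print("open",Q[v,u].round(4))
E
```

```text
305 284 [0.6206 0.1635 0.0482] 0.14559105 [ 0.0104 -0.0042 -0.0435]
318 286 [0.6223 0.1589 0.0498] 0.1441407 [ 0.0102  0.0008 -0.045 ]
330 284 [0.6242 0.1546 0.0481] 0.14568278 [ 0.0104  0.0054 -0.0434]
318 290 [0.6229 0.1591 0.0551] 0.13883477 [ 0.0108  0.0008 -0.0504]
318 300 [0.6221 0.1588 0.062 ] 0.13240859 [ 0.01    0.0008 -0.0573]
300 295 [0.6199 0.1649 0.0585] 0.13572448 [ 0.0103 -0.0056 -0.0537]
305 310 [0.6205 0.1628 0.0701] 0.12459255 [ 0.0101 -0.0035 -0.0653]
318 275 [0.6186 0.1573 0.0274] 0.16675675 [ 0.0063  0.0009 -0.0227]
350 250 [0.6343 0.1487 0.0267] 0.1645532 [ 0.0175  0.0147 -0.0219]
300 180 [0.6541 0.18   0.0263] 0.15702477 [ 0.0477 -0.0067 -0.0216]
270 300 [0.5991 0.1727 0.0268] 0.17063041 [-0.006  -0.0207 -0.022 ]
265 330 [0.584  0.1695 0.0264] 0.17492484 [-0.0212 -0.0235 -0.0217]
[0.61246139 0.15574825 0.00466378] [-0.31264237  0.23906983  0.55046556]
0.026783718095552855 [[577.8549194335938, 170.88888549804688], [599.0505981445312, 118.68065643310547], [670.0263061523438, 147.49563598632812], [648.8306274414062, 199.703857421875]]
open [0.5919 0.1922 0.2222]
open [0.6254 0.1133 0.2249]
open [0.5857 0.1896 0.2243]
```

```bash
python3 - <<'E'
from h import *
p=snapshot("side");P=cloud(p)
for v in range(236,272,2):
    u=285; print(v,[P[v,u].round(3).tolist() for u in (281,285,289)])
E
```

```text
236 [[0.595, 0.209, 0.138], [0.589, 0.203, 0.135], [0.584, 0.194, 0.13]]
238 [[0.595, 0.21, 0.133], [0.586, 0.211, 0.136], [0.58, 0.204, 0.133]]
240 [[0.593, 0.213, 0.131], [0.586, 0.21, 0.131], [0.58, 0.206, 0.13]]
242 [[0.597, 0.206, 0.12], [0.588, 0.208, 0.124], [0.582, 0.201, 0.121]]
244 [[0.6, 0.2, 0.111], [0.592, 0.199, 0.112], [0.586, 0.192, 0.109]]
246 [[0.607, 0.185, 0.094], [0.599, 0.183, 0.095], [0.589, 0.186, 0.1]]
248 [[0.615, 0.167, 0.075], [0.608, 0.163, 0.074], [0.601, 0.158, 0.072]]
250 [[0.614, 0.17, 0.072], [0.606, 0.167, 0.072], [0.601, 0.157, 0.066]]
252 [[0.613, 0.173, 0.069], [0.607, 0.165, 0.065], [0.602, 0.157, 0.061]]
254 [[0.615, 0.168, 0.06], [0.607, 0.166, 0.061], [0.602, 0.157, 0.056]]
256 [[0.614, 0.17, 0.057], [0.607, 0.166, 0.056], [0.602, 0.157, 0.051]]
258 [[0.615, 0.168, 0.05], [0.607, 0.167, 0.051], [0.603, 0.156, 0.044]]
260 [[0.625, 0.147, 0.027], [0.617, 0.144, 0.027], [0.61, 0.139, 0.026]]
262 [[0.623, 0.153, 0.027], [0.613, 0.153, 0.03], [0.606, 0.147, 0.027]]
264 [[0.62, 0.158, 0.026], [0.612, 0.156, 0.026], [0.603, 0.155, 0.028]]
266 [[0.616, 0.169, 0.029], [0.61, 0.162, 0.026], [0.602, 0.159, 0.026]]
268 [[0.614, 0.174, 0.029], [0.608, 0.167, 0.025], [0.598, 0.167, 0.028]]
270 [[0.612, 0.179, 0.027], [0.604, 0.176, 0.027], [0.594, 0.177, 0.03]]
```

```bash
python3 -m crank '[[0,0,0,0,0,0,1],[0,0,0,0,0,0,1],[0,0,0,0,0,0,1],[0,0,0,0,0,0,1],[0,0,0.01,0,0,0,1],[0,0,0.02,0,0,0,1],[0,0,0.03,0,0,0,1],[0,0,0.03,0,0,0,1]]'
```

```text
time: 6.25
ee_pos: [0.6114, 0.1554, -0.0267]
ee_rot: [[0.926, 0.379, -0.002], [0.379, -0.926, -0.001], [-0.003, -0.0, -1.0]]
wrist_force: [-1.1, 0.2, 0.4]
finger_gap: 0.0851
```

```bash
python3 -m crank '[[0,0,0.006,0,0,0,1],[0,0,0.011,0,0,0,1],[0,0,0.011,0,0,0,0],[0,0,0.011,0,0,0,0],[0,0,0.011,0,0,0,0],[0,0,0.011,0,0,0,0],[0,0,0.011,0,0,0,0],[0,0,0.011,0,0,0,0]]'
```

```text
time: 7.25
ee_pos: [0.6128, 0.1559, -0.036]
ee_rot: [[0.926, 0.378, 0.001], [0.378, -0.926, 0.0], [0.001, 0.0, -1.0]]
wrist_force: [-0.5, 0.4, 3.1]
finger_gap: 0.0551
```

```bash
python3 -m crank '[[0,0,-0.05,0,0,0,0],[0,0,-0.1,0,0,0,0],[-0.173,0.098,-0.156,0,0,22.7,0],[-0.173,0.098,-0.156,0,0,22.7,0],[-0.173,0.098,-0.156,0,0,22.7,0],[-0.173,0.098,-0.156,0,0,22.7,0],[-0.173,0.098,-0.156,0,0,22.7,0],[-0.173,0.098,-0.156,0,0,22.7,0],[-0.173,0.098,-0.156,0,0,22.7,0],[-0.173,0.098,-0.156,0,0,22.7,0]]'
python3 - <<'E'
from h import *
p,P=wrist("w4"); ok=p["depth"]>0
s=read_state();print(s["ee_pos"],s["dq"].round(1))
m=ok&(np.abs(P[...,2]-.0225)<.004)&(abs(P[...,0]-.49)<.051)&(abs(P[...,1]+.117)<.05)
m&=(P[...,0]<.540)
q=P[m];R=cv2.minAreaRect((q[:,:2]*1000).astype(np.float32));print(m.sum(),R,cv2.boxPoints(R).round(1).tolist())
m=ok&(np.abs(P[...,2]-.0425)<.004)&(abs(P[...,0]-.552)<.03)&(abs(P[...,1]+.148)<.12)
q=P[m];R=cv2.minAreaRect((q[:,:2]*1000).astype(np.float32));print(m.sum(),R,cv2.boxPoints(R).round(1).tolist())
# cap in tool frame
Ti=np.linalg.inv(p["T"]);C=P@Ti[:3,:3].T+Ti[:3,3];H=np.array(p["hand_eye"]);L=C@H[:3,:3].T+H[:3,3]
m=ok&(abs(L[...,0])<.08)&(abs(L[...,1])<.06)&(L[...,2]>-.075)&(L[...,2]<-.0)
q=L[m];print(np.histogram(q[:,2],bins=np.arange(-.08,0.005,.005)))
k=m&(L[...,2]>-.068)&(L[...,2]<-.05)&(L[...,0]>.013); q=L[k];R=cv2.minAreaRect((q[:,:2]*1000).astype(np.float32));print(len(q),R,cv2.boxPoints(R).round(1).tolist(),np.median(q[:,2]))
E
```

```text
time: 8.5
ee_pos: [0.4901, 0.0008, 0.1193]
ee_rot: [[1.0, -0.006, -0.0], [-0.006, -1.0, 0.001], [-0.0, -0.001, -1.0]]
wrist_force: [-1.1, -0.5, -1.7]
finger_gap: 0.0549
[4.89845742e-01 4.81048709e-04 1.19311252e-01] [ 0.3 -0.3  0.3  0.4 -0.1 -0.   0. ]
9804 ((490.8149108886719, -118.78463745117188), (57.040184020996094, 97.98545837402344), 89.52114868164062) [[441.6000061035156, -146.89999389648438], [539.5999755859375, -147.6999969482422], [540.0, -90.69999694824219], [442.1000061035156, -89.9000015258789]]
6612 ((552.1136474609375, -135.86923217773438), (155.70506286621094, 17.88833999633789), 89.68778228759766) [[542.7000122070312, -213.6999969482422], [560.5999755859375, -213.8000030517578], [561.5, -58.099998474121094], [543.5999755859375, -58.0]]
(array([    0,   845,   938, 37130,   669,   573,   388,   210,   148,
           0,     0,     0,     0,     0,     0,     0]), array([-8.0000000e-02, -7.5000000e-02, -7.0000000e-02, -6.5000000e-02,
       -6.0000000e-02, -5.5000000e-02, -5.0000000e-02, -4.5000000e-02,
       -4.0000000e-02, -3.5000000e-02, -3.0000000e-02, -2.5000000e-02,
       -2.0000000e-02, -1.5000000e-02, -1.0000000e-02, -5.0000000e-03,
        6.9388939e-17]))
20323 ((31.681493759155273, 0.5305538177490234), (56.50217819213867, 37.38941192626953), 89.9058837890625) [[12.899999618530273, -27.700000762939453], [50.29999923706055, -27.799999237060547], [50.400001525878906, 28.799999237060547], [13.0, 28.799999237060547]] -0.06277718291782193
```

View pics/w4.png

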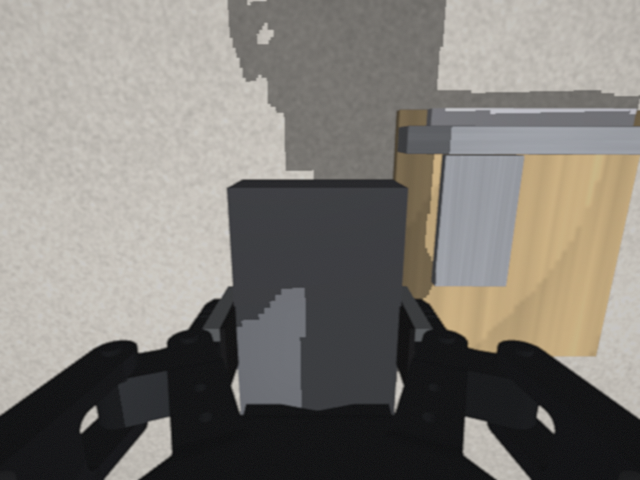

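```bash
python3 -m crank '[[0.002,0.0587,0,0,0,0,0],[0.002,0.1187,0,0,0,0,0],[0.002,0.1187,0.04,0,0,0,0],[0.002,0.1187,0.08,0,0,0,0],[0.002,0.1187,0.11,0,0,0,0],[0.002,0.1187,0.11,0,0,0,0],[0.002,0.1187,0.11,0,0,0,0],[0.002,0.1187,0.11,0,0,0,0]]'
```

```text
time: 9.55
ee_pos: [0.4917, -0.1192, 0.011]
ee_rot: [[1.0, -0.008, 0.003], [-0.008, -1.0, -0.0], [0.003, 0.0, -1.0]]
wrist_force: [-0.1, 0.1, -1.6]
finger_gap: 0.0552
```

```bash
python3 -m crank '[[0,0,0,0,0,0,0]]'; python3 - <<'E'
from h import *
p,P=wrist("w5"); ok=p["depth"]>0
s=read_state();print(s["ee_pos"],s["ee_rot"].round(4).tolist())
m=ok&(abs(P[...,2]-.074)<.005)&(P[...,0]>.505)&(P[...,0]<.56)&(abs(P[...,1]+.118)<.05)
q=P[m];R=cv2.minAreaRect((q[:,:2]*1000).astype(np.float32));print(cv2.boxPoints(R).round(1).tolist())
m=ok&(np.abs(P[...,2]-.0425)<.004)&(abs(P[...,0]-.552)<.03)&(abs(P[...,1]+.148)<.12)
q=P[m];R=cv2.minAreaRect((q[:,:2]*1000).astype(np.float32));print(m.sum(),R,cv2.boxPoints(R).round(1).tolist())
E
```

```text
time: 9.68
ee_pos: [0.4913, -0.1193, 0.0108]
ee_rot: [[1.0, -0.008, 0.002], [-0.008, -1.0, -0.0], [0.002, 0.0, -1.0]]
wrist_force: [0.5, -0.5, -1.7]
finger_gap: 0.0545
[ 0.49114816 -0.11924623  0.01060425] [[1.0, -0.0082, 0.0017], [-0.0081, -1.0, -0.0003], [0.0017, 0.0003, -1.0]]
[[504.70001220703125, -148.3000030517578], [541.4000244140625, -148.5], [541.7000122070312, -91.9000015258789], [505.0, -91.69999694824219]]
22590 ((552.1237182617188, -148.72006225585938), (180.38511657714844, 17.572240829467773), 89.60800170898438) [[542.7000122070312, -238.89999389648438], [560.2999877929688, -239.0], [561.5, -58.599998474121094], [544.0, -58.5]]
```

View pics/w5.png

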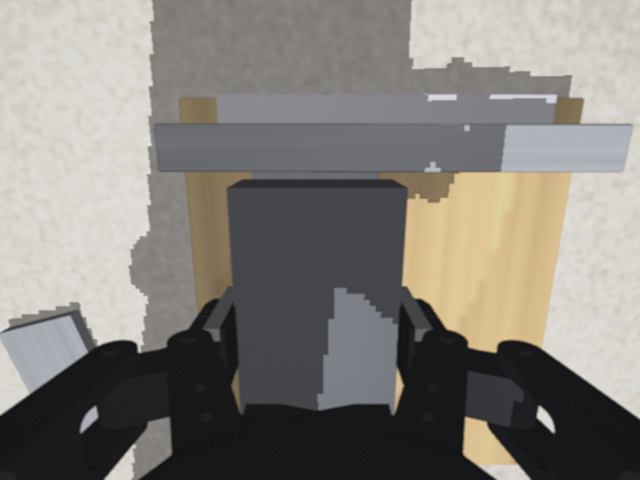

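```bash
python3 - <<'E'
from h import *
p=dict(np.load("w5.npz"));P=cloud(p,p["T"]);ok=p["depth"]>0
for v in (173,174,175,176,177):
    r=ok[v]&(abs(P[v,:,2]-.0225)<.004)
    y=P[v,r,1]; print(v,P[v,r,0].mean().round(4),y.min().round(4),y.max().round(4), np.where(r)[0].min(),np.where(r)[0].max())
E
```

```text
173 0.5411 -0.147 -0.0917 252 378
174 0.5407 -0.1471 -0.092 252 378
175 0.5403 -0.1471 -0.0918 252 378
176 0.5398 -0.1469 -0.0918 252 378
177 0.5394 -0.1471 -0.0916 252 378
```

```bash
python3 -m crank '[[0,-0.001,0.01,0,0,0,0],[0,-0.001,0.018,0,0,0,0],[0,-0.001,0.022,0,0,0,0],[0,-0.001,0.0235,0,0,0,0],[0,-0.001,0.0235,0,0,0,0]]'
```

```text
time: 10.35
ee_pos: [0.4904, -0.1181, -0.0139]
ee_rot: [[1.0, -0.008, -0.0], [-0.008, -1.0, 0.0], [-0.0, -0.0, -1.0]]
wrist_force: [-0.0, 0.3, -2.2]
finger_gap: 0.0549
```

```bash
python3 -m crank '[[0,0,0.001,0,0,0,0],[0,0,0.001,0,0,0,0]]'
```

```text
time: 10.6
ee_pos: [0.4906, -0.1182, -0.014]
ee_rot: [[1.0, -0.008, 0.0], [-0.008, -1.0, -0.0], [0.0, 0.0, -1.0]]
wrist_force: [-0.9, -0.6, 6.6]
finger_gap: 0.0548
```

```bash
python3 -m crank '[[0,0,0,0,0,0,1],[0,0,0,0,0,0,1],[0,0,0,0,0,0,1],[0,0,0,0,0,0,1],[0,0,-0.03,0,0,0,1],[0,0,-0.08,0,0,0,1],[0,0,-0.12,0,0,0,1],[0,0,-0.12,0,0,0,0.2],[0,0,-0.12,0,0,0,0]]'
python3 - <<'E'
from h import *
p,P=wrist("w6"); ok=p["depth"]>0
def b(z,x0,x1,t=.004):
    m=ok&(abs(P[...,2]-z)<t)&(P[...,0]>x0)&(P[...,0]<x1)&(abs(P[...,1]+.118)<.045)
    q=P[m];print(m.sum(),np.round(q.min(0),4),np.round(q.max(0),4))
    R=cv2.minAreaRect((q[:,:2]*1000).astype(np.float32));print(R[1],R[2],cv2.boxPoints(R).round(1).tolist())
b(.0485,.40,.56)
b(.0225,.43,.56,.003)
p=snapshot("side"); save(p,"side6.png",(300,150,440,260),5)
E
```

```text
time: 11.72
ee_pos: [0.4899, -0.1181, 0.1049]
ee_rot: [[1.0, -0.008, -0.001], [-0.008, -1.0, 0.0], [-0.001, -0.0, -1.0]]
wrist_force: [0.6, -0.7, -0.9]
finger_gap: 0.0515
11543 [ 0.452  -0.1564  0.0445] [ 0.5596 -0.0732  0.0509]
(83.17131805419922, 107.4590072631836) 89.58724975585938 [[451.70001220703125, -155.60000610351562], [559.0999755859375, -156.39999389648438], [559.7000122070312, -73.19999694824219], [452.29998779296875, -72.5]]
164 [ 0.5407 -0.1467  0.0207] [ 0.5417 -0.0913  0.0251]
(55.39791488647461, 0.8236789107322693) 89.61177062988281 [[540.5999755859375, -146.6999969482422], [541.4000244140625, -146.6999969482422], [541.7999877929688, -91.30000305175781], [541.0, -91.30000305175781]]
```

View pics/w6.png

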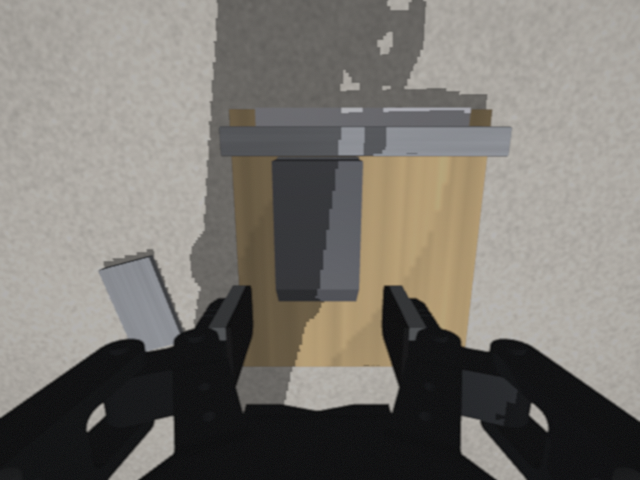

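View pics/side6.png

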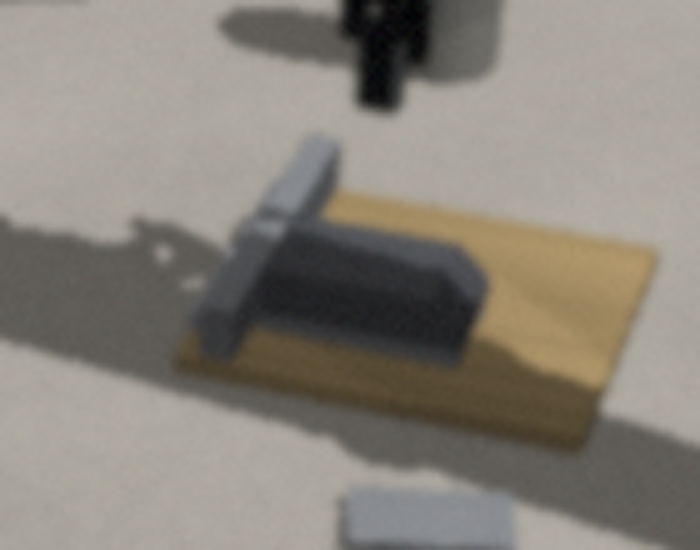

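```bash
python3 - <<'E'
from h import *
p=dict(np.load("w6.npz"));P=cloud(p,p["T"]);ok=p["depth"]>0
m=ok&(abs(P[...,2]-.0487)<.002)&(P[...,0]>.46)&(P[...,0]<.5415)&(abs(P[...,1]+.118)<.045)
q=P[m];R=cv2.minAreaRect((q[:,:2]*1000).astype(np.float32));print(R[1],R[2],cv2.boxPoints(R).round(1).tolist())
m=ok&(P[...,2]>.018)&(P[...,0]>.43)&(P[...,0]<.46)&(abs(P[...,1]+.118)<.035)
q=P[m];print(q.min(0),q[q[:,2]<.028].min(0) if (q[:,2]<.028).any() else 0)
# rear rows
for v in range(286,306,2):
    u=318;print(v,P[v,u].round(4))
E
```

```text
(56.20572280883789, 80.79149627685547) 89.60657501220703 [[459.70001220703125, -146.1999969482422], [540.5, -146.8000030517578], [540.9000244140625, -90.5999984741211], [460.1000061035156, -90.0]]
[ 0.44143112 -0.14592299  0.032802  ] 0
286 [ 0.4591 -0.1191  0.0494]
288 [ 0.4579 -0.1191  0.05  ]
290 [ 0.4558 -0.1191  0.0483]
292 [ 0.4529 -0.1191  0.045 ]
294 [ 0.4505 -0.1191  0.043 ]
296 [ 0.4476 -0.1191  0.0398]
298 [ 0.4452 -0.1191  0.0377]
300 [ 0.4417 -0.1191  0.0335]
302 [ 0.4304 -0.119   0.0122]
304 [ 0.4291 -0.119   0.013 ]
```

```bash
python3 -m crank '[[-0.04,0,0,0,0,0,0],[-0.073,0.001,0,0,0,0,0],[-0.073,0.001,0.04,0,0,0,0],[-0.073,0.001,0.08,0,0,0,0],[-0.073,0.001,0.11,0,0,0,0],[-0.073,0.001,0.12,0,0,0,0],[-0.073,0.001,0.12,0,0,0,0]]'
```

```text
time: 12.7
ee_pos: [0.4168, -0.1183, -0.0156]
ee_rot: [[1.0, -0.008, -0.002], [-0.008, -1.0, 0.0], [-0.002, -0.0, -1.0]]
wrist_force: [0.7, 0.5, -0.1]
finger_gap: -0.0
```

```bash
python3 -m crank '[[0,0,0.005,0,0,0,0],[0,0,0.009,0,0,0,0],[0.008,0,0.009,0,0,0,0],[0.012,0,0.009,0,0,0,0],[0.012,0,0.009,0,0,0,0]]'
python3 - <<'E'
from h import *
p,P=wrist("w7")
for v in range(270,330,4): print(v,P[v,318].round(4))
p=snapshot("side"); save(p,"side7.png",(300,150,440,260),5)
E
```

```text
time: 13.32
ee_pos: [0.4305, -0.1187, -0.0236]
ee_rot: [[1.0, -0.008, 0.001], [-0.008, -1.0, -0.0], [0.001, 0.0, -1.0]]
wrist_force: [-0.5, -0.3, 0.1]
finger_gap: 0.0004
270 [ 0.4571 -0.1199  0.0488]
274 [ 0.4546 -0.1199  0.0456]
278 [ 0.4527 -0.1198  0.0439]
282 [ 0.4507 -0.1198  0.0424]
286 [ 0.448  -0.1198  0.0392]
290 [ 0.4457 -0.1198  0.037 ]
294 [ 0.4426 -0.1198  0.0332]
298 [ 0.4415 -0.1198  0.0341]
302 [ 0.441  -0.1198  0.0362]
306 [ 0.4413 -0.1198  0.0401]
310 [ 0.4406 -0.1198  0.0417]
314 [ 0.4402 -0.1198  0.0438]
318 [ 0.4414 -0.1198  0.0489]
322 [ 0.4413 -0.1198  0.0514]
326 [ 0.4395 -0.1198  0.0505]
```

View pics/side7.png

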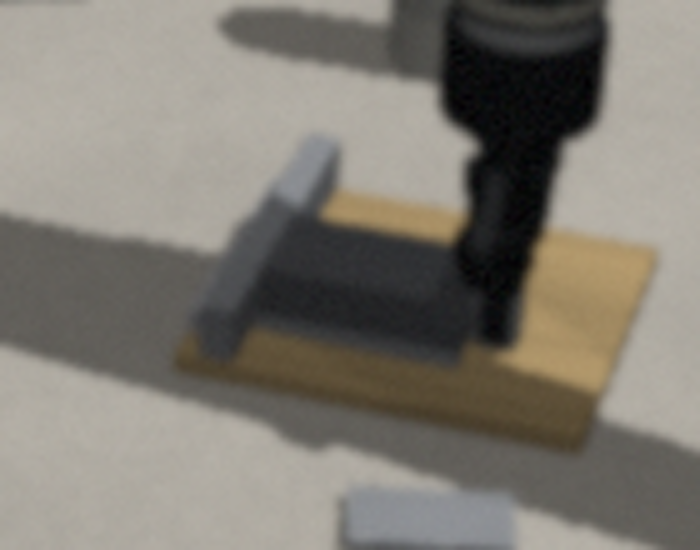

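View pics/w7.png

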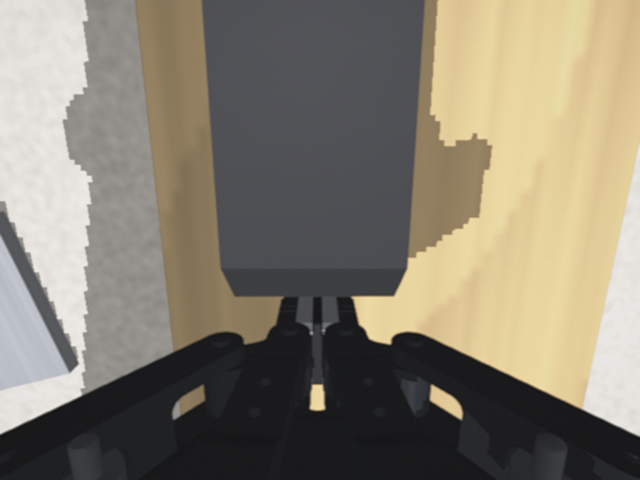

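```bash
python3 -m crank '[[0.001,0,0,0,0,0,0],[0.002,0,0,0,0,0,0],[0.002,0,0,0,0,0,0]]'; python3 -m crank '[[0.001,0,0,0,0,0,0],[0.001,0,0,0,0,0,0]]'
```

```text
time: 13.8
ee_pos: [0.4312, -0.1187, -0.0238]
ee_rot: [[1.0, -0.008, -0.001], [-0.008, -1.0, -0.0], [-0.001, 0.0, -1.0]]
wrist_force: [-1.2, -0.0, 0.7]
finger_gap: -0.0002
time: 14.05
ee_pos: [0.4313, -0.1186, -0.0239]
ee_rot: [[1.0, -0.008, -0.002], [-0.008, -1.0, 0.0], [-0.002, 0.0, -1.0]]
wrist_force: [-1.0, 0.1, 1.8]
finger_gap: 0.0002
```

```bash
python3 -m crank '[[0.001,0,0,0,0,0,0],[0.002,0,0,0,0,0,0],[0.002,0,0,0,0,0,0]]'; python3 -m crank '[[0.001,0,0,0,0,0,0],[0.001,0,0,0,0,0,0]]'
```

```text
time: 14.42
ee_pos: [0.4328, -0.1186, -0.0239]
ee_rot: [[1.0, -0.008, -0.003], [-0.008, -1.0, 0.0], [-0.003, -0.0, -1.0]]
wrist_force: [-4.7, 0.4, 3.1]
finger_gap: 0.0003
time: 14.68
ee_pos: [0.4328, -0.1186, -0.0239]
ee_rot: [[1.0, -0.008, -0.005], [-0.008, -1.0, 0.0], [-0.005, -0.0, -1.0]]
wrist_force: [-5.8, -0.5, 3.6]
finger_gap: -0.0001
```

```bash
python3 -m crank '[[0.002,0,0,0,0,0,0],[0.003,0,0,0,0,0,0],[0.003,0,0,0,0,0,0]]'
```

```text
time: 15.05
ee_pos: [0.4325, -0.1186, -0.0239]
ee_rot: [[1.0, -0.009, -0.01], [-0.009, -1.0, 0.0], [-0.01, 0.0, -1.0]]
wrist_force: [-9.1, 0.9, 6.9]
finger_gap: -0.0001
```

```bash
python3 -m crank '[[-0.015,0,0,0,0,0,0],[-0.02,0,-0.05,0,0,0,0],[-0.02,0,-0.1,0,0,0,0],[-0.01,0,-0.1,0,10,0,0],[-0.01,0,-0.1,0,20,0,0],[-0.005,0,-0.1,0,30,0,0],[-0.005,0,-0.1,0,40,0,0],[-0.005,0,-0.1,0,45,0,0],[-0.005,0,-0.1,0,45,0,0]]'; python3 -c "
from h import *
print(read_state()['joint_pos'].round(1))"
```

```text
time: 16.18
ee_pos: [0.4086, -0.1177, 0.0567]
ee_rot: [[0.977, 0.035, 0.21], [0.035, -0.999, 0.002], [0.21, 0.005, -0.978]]
wrist_force: [-0.4, 0.0, -2.3]
finger_gap: -0.0003
[  49.8   34.1  -50.2  142.7   88.5   23.7 -165.8]
```

```bash
python3 -m crank '[[0.01,0,0.0,0,0,0,0],[0.01,0,0.0,0,0,0,0]]'; python3 -c "
from h import *
print(read_state()['joint_pos'].round(1))"
```

```text
time: 16.42
ee_pos: [0.4179, -0.1169, 0.0582]
ee_rot: [[0.978, 0.033, 0.208], [0.033, -0.999, 0.006], [0.208, 0.001, -0.978]]
wrist_force: [0.7, 0.4, -0.3]
finger_gap: 0.0
[  49.3   34.1  -49.9  141.5   85.5   23.5 -162.9]
```

```bash
python3 -m crank '[[0.012,0.001,0.01,0,2,1,0],[0.018,0.002,0.02,0,4,2.4,0],[0.018,0.002,0.03,0,6,2.4,0],[0.018,0.002,0.04,0,8,2.4,0],[0.018,0.002,0.04,0,8,2.4,0]]'; python3 -c "
from h import *
print(read_state()['joint_pos'].round(1))
p,P=wrist('w8')
p=snapshot('side'); save(p,'side8.png',(300,150,440,260),5)"
```

```text
time: 17.05
ee_pos: [0.4447, -0.1262, 0.0236]
ee_rot: [[0.945, 0.003, 0.326], [-0.002, -1.0, 0.015], [0.326, -0.015, -0.945]]
wrist_force: [-0.1, 0.2, 0.5]
finger_gap: 0.0002
[  63.    55.3  -72.4  143.3  103.9   48.2 -176.7]
```

View pics/w8.png

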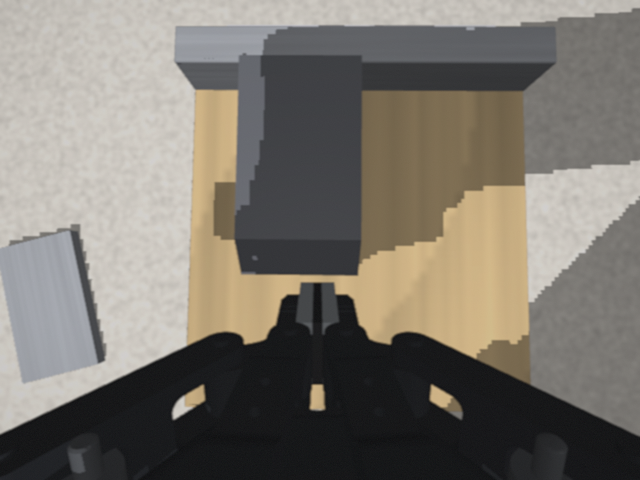

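View pics/side8.png

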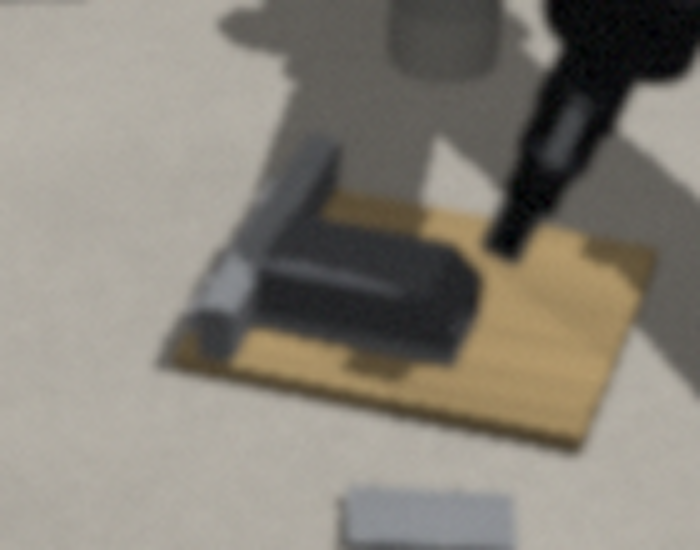

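```bash
python3 -m crank '[[0.01,0,-0.02,0,-5,0,0],[0.02,-0.002,-0.04,0,-10,0,0],[0.036,-0.005,-0.058,0,-15,0,0],[0.036,-0.008,-0.058,0,-19,0,0],[0.036,-0.008,-0.058,0,-19,0,0],[0.036,-0.008,-0.058,0,-19,0,0]]'; python3 -c "
from h import *
print(read_state()['joint_pos'].round(1))"
```

```text
time: 17.9
ee_pos: [0.4597, -0.119, 0.0924]
ee_rot: [[1.0, 0.006, 0.005], [0.006, -1.0, 0.01], [0.005, -0.01, -1.0]]
wrist_force: [-0.1, -0.2, 0.5]
finger_gap: -0.0
[  57.4   44.1  -69.6  126.7   56.3   50.8 -138.2]
```

```bash
python3 -m crank '[[-0.015,-0.001,0,-0.5,0,0.8,0],[-0.03,-0.001,0.03,-0.5,0,0.8,0],[-0.03,-0.001,0.06,-0.5,0,0.8,0],[-0.03,-0.001,0.08,-0.5,0,0.8,0],[-0.03,-0.001,0.08,-0.5,0,0.8,0]]'; python3 -c "
from h import *
print(read_state()['joint_pos'].round(1))
p,P=wrist('w9'); ok=p['depth']>0
m=ok&(abs(P[...,2]-.0487)<.002)&(P[...,0]>.46)&(P[...,0]<.5425)&(abs(P[...,1]+.118)<.045)
q=P[m];R=cv2.minAreaRect((q[:,:2]*1000).astype(np.float32));print(R[1],R[2],cv2.boxPoints(R).round(1).tolist())
p=snapshot('side'); save(p,'side9.png',(300,150,440,260),5)"
```

```text
time: 18.52
ee_pos: [0.4277, -0.1174, 0.011]
ee_rot: [[1.0, -0.01, -0.0], [-0.01, -1.0, 0.004], [-0.0, -0.004, -1.0]]
wrist_force: [-0.6, 0.2, 0.5]
finger_gap: 0.0001
[  52.1   48.8  -60.6  132.7   70.3   43.9 -151.5]
(56.49052810668945, 77.36961364746094) 89.53766632080078 [[459.6000061035156, -146.5], [536.9000244140625, -147.1999969482422], [537.4000244140625, -90.69999694824219], [460.0, -90.0]]
```

View pics/w9.png

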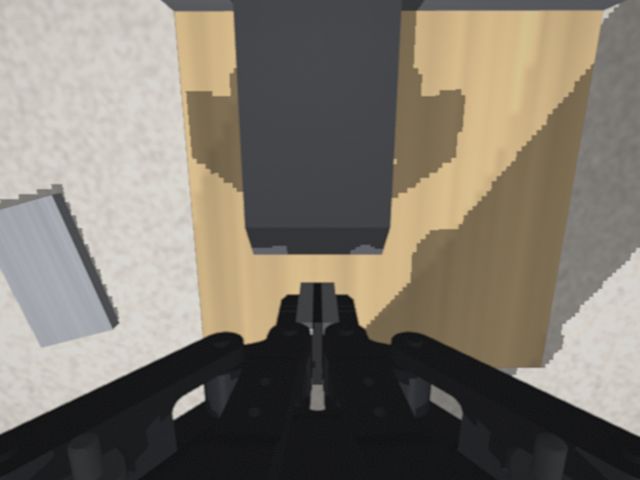

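View pics/side9.png

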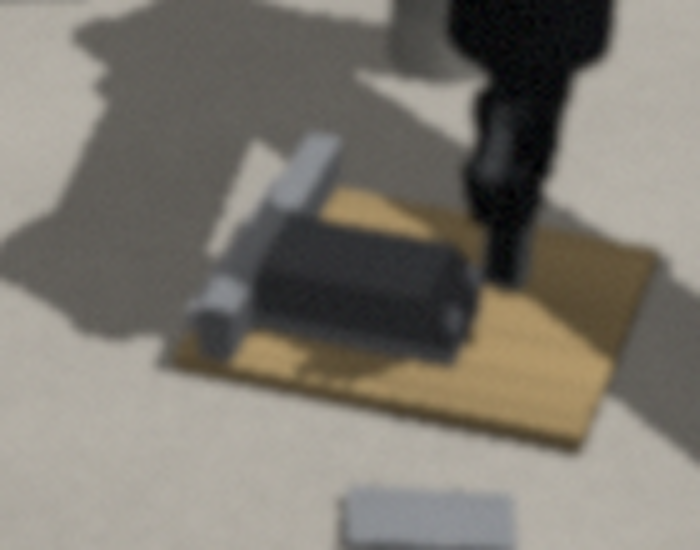

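```bash
python3 -m crank '[[0.006,0,0.005,0,0,0,0],[0.010,0,0.009,0,0,0,0],[0.013,0,0.012,0,0,0,0],[0.015,0,0.014,0,0,0,0],[0.015,0,0.014,0,0,0,0]]'
```

```text
time: 19.25
ee_pos: [0.4425, -0.118, 0.0018]
ee_rot: [[1.0, -0.009, -0.0], [-0.009, -1.0, -0.005], [0.0, 0.005, -1.0]]
wrist_force: [-14.6, -4.5, 47.7]
finger_gap: -0.0003
```

```bash
python3 -m crank '[[0.004,0,-0.0005,0,0,0,0],[0.008,0,-0.001,0,0,0,0],[0.008,0,-0.001,0,0,0,0]]'
```

```text
time: 19.62
ee_pos: [0.4422, -0.1181, 0.0019]
ee_rot: [[1.0, -0.009, -0.013], [-0.009, -1.0, -0.007], [-0.013, 0.007, -1.0]]
wrist_force: [-24.8, -3.9, 54.3]
finger_gap: 0.0
```

```bash
python3 -m crank '[[0.005,0,-0.001,0,0,0,0],[0.01,0,-0.003,0,0,0,0],[0.01,0,-0.003,0,0,0,0]]'
```

```text
time: 20.0
ee_pos: [0.4418, -0.1182, 0.0022]
ee_rot: [[0.999, -0.01, -0.031], [-0.01, -1.0, -0.007], [-0.031, 0.007, -0.999]]
wrist_force: [-35.5, -1.3, 44.6]
finger_gap: 0.0
```

```bash
python3 -m crank '[[0.003,0,-0.001,0,1,0,0],[0.006,0,-0.002,0,1,0,0],[0.006,0,-0.002,0,1,0,0]]'
```

```text
time: 20.38
ee_pos: [0.4422, -0.1182, 0.0022]
ee_rot: [[1.0, -0.01, -0.022], [-0.01, -1.0, -0.006], [-0.022, 0.007, -1.0]]
wrist_force: [-39.7, 0.6, 38.0]
finger_gap: 0.0001
```

```bash
python3 -c "
from h import *
s=read_state();print(s['joint_pos'].round(1),s['tau'].round(1),s['ft_torque'].round(2))
p,P=wrist('w10'); ok=p['depth']>0
m=ok&(abs(P[...,2]-.0487)<.002)&(P[...,0]>.46)&(P[...,0]<.5425)&(abs(P[...,1]+.118)<.045)
q=P[m];R=cv2.minAreaRect((q[:,:2]*1000).astype(np.float32));print(R[1],R[2],cv2.boxPoints(R).round(1).tolist())
p=snapshot('side'); save(p,'side10.png',(300,150,440,260),5)
p=snapshot('top'); save(p,'top10.png',(320,240,420,340),6)"
```

```text
[  50.5   50.5  -59.9  130.3   69.3   45.9 -150.4] [ -4.4 -35.2 -11.6 -27.6   7.4  -5.9   0. ] [ 0.04  8.6  -0.06]
(56.472938537597656, 82.74925231933594) 89.66779327392578 [[459.70001220703125, -146.5], [542.4000244140625, -147.0], [542.7999877929688, -90.5999984741211], [460.0, -90.0999984741211]]
```

View pics/w10.png

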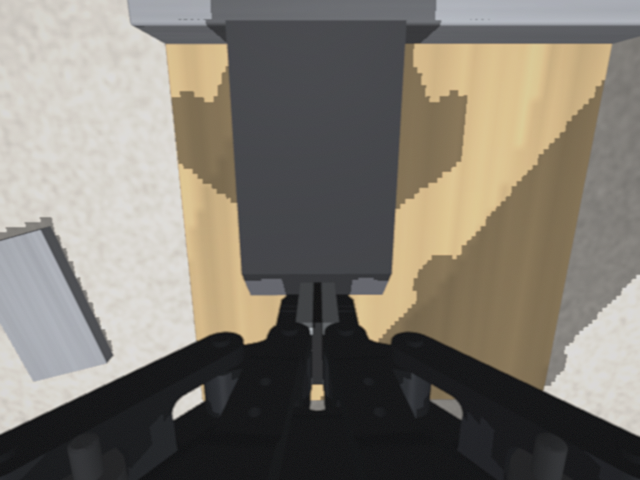

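View pics/side10.png

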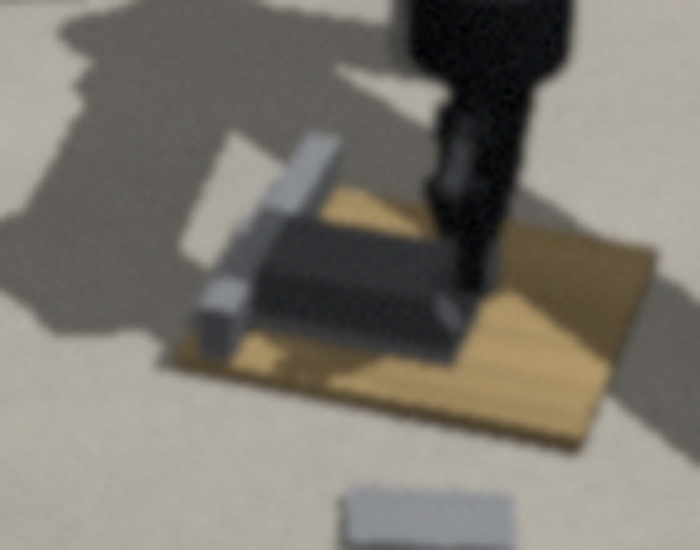

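View pics/top10.png

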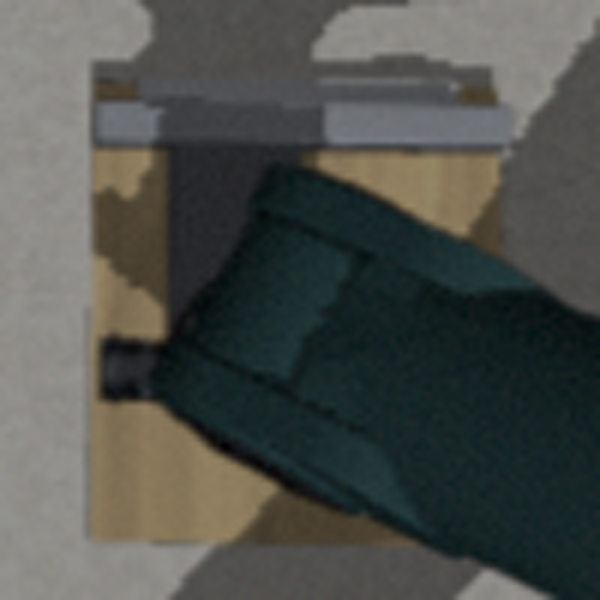

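```bash
python3 -m crank '[[0,0,0,0,0,0,0],[0,0,0,0,0,0,0],[0,0,0,0,0,0,0],[0,0,0,0,0,0,0]]' && python3 -c "
from cell import *
hand_in()"
```

```text
time: 21.02
ee_pos: [0.4422, -0.1182, 0.0022]
ee_rot: [[1.0, -0.01, -0.022], [-0.01, -1.0, -0.006], [-0.022, 0.007, -1.0]]
wrist_force: [-39.6, 0.5, 37.4]
finger_gap: 0.0001
the job is handed in; nothing more can be done
```

The job is handed in at about 21 s. The nearest of the three caps sits squarely on the 100 x 56 mm plate, bevel away from the fence. The shut fingertips are still pushing on the bevel.

- **Position:** Wrist-camera measurements put the cap's and plate's side edges within about 0.5 mm of each other. The cap's square end is at the fence face. Before the push I nudged plate and cap together about 1.5 mm, until they stopped against the fence.
- **Push:** It held steady for the last half second before hand-in, at about 40 N towards the fence and 37 N down.
- **First grasp missed:** The fingers shut above the cap. Both cameras showed the real fingertips about 41 mm short of the reported tool point, so I used that offset for the rest of the job.
- **Push was not tilted:** A 45° tool tilt ran into joint limits, with joints 3, 4 and 7 close to the ends of their ranges. I backed off and pushed on the bevel with the tool nearly upright, moving it diagonally.
- **Not checked:** After the final push I did not measure the plate's edge again, because the cap covers it. In the side view it looks flush. The force on the fence itself is not measured; it is the 40 N less any friction between cap and plate.

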